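Third hand for the split pin: hold the pulley down on its sprung axle

ROBOT

A 6-joint arm with a two-finger parallel gripper is mounted at the origin on the work surface. World frame = base frame: x ahead of the robot, y to its left, z up, the work surface at z = 0. Lengths are in m, angles in degrees, forces in N, time in s.
With the tool pointing down it reaches from about 0.4 to 0.825 m from the base axis. Payload 7 kg.
Tool frame: the origin (TCP) lies at the very end of the fingers, on their centre line; the grasp point (between the pads) lies 19 mm behind it (r.grasp_offset is the z of the grasp point in the tool frame, in m); z points along the fingers, y is the direction in which the jaws open and shut (so a half turn about z gives the same grasp; the last joint's range is limited). The gripper opens to 88 mm and grips with 3 to 60 N. Pads are 19 mm wide; open, the fingers measure 130 mm over their backs; the gripper's body (78 mm by 193 mm) begins 47 mm behind the grasp point.
Start: joints at [-51.389, 20.546, 0.682, 0, -70.136, -16.507], TCP at [0.254, -0.625, 0.227] pointing down, gripper open.
Joint ranges: [-176.03, 176.03], [-82.01, 121.73], [-58.28, 71.71], [-173.87, 95.51], [-174.79, -0.11], [-173.66, 173.66]. Speed limits (degrees/s): [136.94, 136.94, 172.46, 180, 180, 180].

INTERFACE

Orientations are given as [roll, pitch, yaw] about the fixed x, y, z axes, in that order (R = Rz(yaw) Ry(pitch) Rx(roll)).
In Python, from plant import r, capture, calibration, order gives the robot as it stands.
- The arm moves only by the tool servo_tool, never from a script. Its arguments are lists of equal length, an entry for each row: "grip": the closure, from -1 (fully open) to 1 (shut), so that 0 is half open; "translation": the shift along the tool's x, y, z in m, a list of three; "turn": the turn about the tool's z in rad. A call has 1 to 10 rows; each row is the pose to reach, as a shift and turn from the pose commanded when the call began, along the tool's axes at that moment; what a row does not reach only later rows make up. A row lasts 1/12 s, in which the tool goes at most 41.7 mm and 7.16 degrees, less where a joint would pass 70% of its speed; a pose out of reach is approached as far as the arm can. A call with a gripper value outside its range is refused whole. The fingers move at their own pace and stop on an object; "newtons" is the grip in N (left out, the last holds). Time passes only in rows, so rows that repeat a pose let the fingers close. It gives the time, the measured TCP pose, the force and the opening at its end, in the units of the state.
- r.get_state(): the state, without advancing time (a new reading comes with each control period).
- capture(name): name is "side" or "top"; returns (picture, depth): 400x640x3 uint8, blue, green, red; 400x640 float32, m along the optical axis (not along the pixel's ray), 0 where there is no reading.
- calibration(name): a dict with "fx", "fy", "cx", "cy" (pixels), "dist_coeffs" ([k1, k2, p1, p2, k3] as OpenCV has them; the pictures are not rectified), "view" (4x4, takes a point from world to camera coordinates). Camera axes: x right, y up, looking along -z (the intrinsics and any distortion apply to the point x, -y, -z); pixel columns grow to the right and rows downward; lengths in m; the calibration is good to about 2 mm. A picture is of the moment at which its call begins. calibration takes no time and is no camera call.
- order.close_job(): hands the job in, once; it reports no verdict.
The state is a dict: "time_s": time; "joints": joint angles; "qd": joint speeds; "joint_torque": joint torques, N m; "tcp_pos": TCP position; "eef_rot": TCP orientation; "contact_force": force on the tool from outside, world axes, zero at the start; "moment": the same for the moment, N m; "gripper_width": finger opening in m.
Only numpy, scipy, OpenCV 4.12 (cv2) and the standard library are available. Lean on these libraries where they do the work, as an engineer would, in place of code of your own. Each camera call takes 0.05 s, during which the arm holds its last target.

TASK

Pick up the larger steel pulley wheel, thread it over the upright axle of the stand and press it down against the spring collar with a steady push of about 13 newtons, so that the cross hole in the axle stands clear above the pulley while the collar never bottoms out. Hold it there steadily for at least two seconds so that someone can fit the split pin, and finish still holding it pressed down: do not let go. Leave the other things on the bench where they are.

Things in the scene. Friction and masses are not known exactly. Their poses are not given: they have to be found in the camera images.
- pulley_center (a point): Centre (on the axis, half-way up) of the loose steel pulley wheel to be fitted: 56 mm in diameter, 20 mm high, two flanges 5.5 mm thick with a 5 mm deep square groove between them, a 15 mm through bore, five dark lightening holes; 0.2 to 0.35 kg. It lies flat on the bench at the start (z is its axis) and both sides are alike. It is the larger of the two pulleys.
- pulley: The same pulley wheel; origin at the centre of its underside, z along its axis.
- stand: The fixed axle stand; origin at the centre of its underside on the bench, z up along the axle. A dark flange 100 mm across and 10 mm high carries a grey guide tube 46 mm across up to 45 mm high, out of which rises a bare steel axle 12 mm in diameter, with its top 8 mm tapering to 6 mm across. Between tube and pulley sits the sprung brass collar (collar), which counts as part of the stand.
- axle_tip (a point): Top of the axle, on its axis, 100 mm above the bench.
- cross_hole (a point): Centre of the 4 mm cross hole (a dark spot on either side of the axle) for the split pin, 82 mm above the bench. It is wholly clear of the pulley once the pulley's top face is below 80 mm (collar pressed 8 mm); the pulley's own weight presses the collar only 1 to 3 mm. With the collar pressed 12 mm the pulley's underside is 56 mm above the bench.
- collar (a joint): How far the sprung brass thrust collar (38 mm across, 5 mm thick, round the axle) is pressed down, in m: 0 when up, its top face then 68 mm above the bench; it sinks at most 20 mm, where it bottoms out. It starts to move at about 1 N and takes 1 N more for each mm (9 N at 8 mm, 13 N at 12 mm, 17 N at 16 mm).
- small_pulley_center (a point): Bystander: centre of a smaller steel pulley lying flat, 40 mm across, 14 mm high, 8 mm bore (does not fit the axle).
- fuel_cap_center (a point): Bystander: centre of a red plastic fuel cap, 48 mm across, 28 mm high.
- carburettor_center (a point): Bystander: centre of an aluminium carburettor body, about 75 by 66 mm and 86 mm high.
- spark_plug_center (a point): Bystander: centre of a spark plug lying down, about 80 mm long (48 mm to one side along -x, 31 mm along +x), 24 mm thick.
- bulb_center (a point): Bystander: centre of a headlamp bulb standing on its base, 42 mm across, 60 mm high, fragile.
There are look-alikes about, which are no part of the job. Leave any yellow look-alike of the pulley alone.

How it is judged:
By the outcome, as a careful person would: the job done as asked, in the order asked, and still so for the second after the job is handed in, while the arm keeps its last pose, push and grip.
It also fails if it takes over 48 s, if anything falls off the work surface, if the arm or the gripper's body presses on something with over 40 N, if the wrist force passes 120 N, or if a joint passes its speed limit or range.

## Working session

There is one attempt and no reset: what is moved stays moved. The work goes in short steps, Python scripts to look and compute and a tool call to move; the robot and the scene stay as the last step left them, time stands still between calls to the robot, and variables do not carry over. Pictures are saved under pics/ and viewed, and the job is handed in when it is done.

Besides the shell and the picture viewer there is one more tool, called after "Call:" as a command line: name --pt "numbers of a row" for each row, then --argument value for the rest. servo_tool: Moves the arm, as the interface text tells. Its arguments: {"type":"object","properties":{"grip":{"type":"array","items":{"type":"number"}},"translation":{"type":"array","items":{"type":"array","items":{"type":"number"}}},"turn":{"type":"array","items":{"type":"number"}},"newtons":{"type":"number"}},"required":["grip","translation","turn"]}

```bash
mkdir -p pics; ls; python3 - <<'E'
from plant import r,capture,calibration,order
import cv2,numpy as np
print(r.get_state(), r.grasp_offset)
for n in("top","side"):
    p,d=capture(n); cv2.imwrite(f"pics/{n}0.png",p); np.save(f"pics/{n}0.npy",d)
    c=calibration(n); print(n,c)
E
```

```text
pics
{'time_s': 0.0, 'joints': array([-5.13889994e+01,  2.05921912e+01,  6.34653459e-01, -2.10910774e-02,
       -7.01347587e+01, -1.65096524e+01]), 'qd': array([-0.10118765, -0.06563372, -0.0291256 , -0.03166394,  0.00799605,
        0.08253067]), 'joint_torque': array([ 3.01761529e-04, -5.82709837e+01,  2.93050110e+01,  6.99681491e+00,
        6.75234071e-03, -1.76414642e-04]), 'tcp_pos': array([ 0.25380021, -0.62495231,  0.22561777]), 'eef_rot': array([ 1.79905874e+02, -7.22170530e-03, -1.57905829e+02]), 'contact_force': array([-0.07920267,  1.16784297,  0.32712078]), 'moment': array([ 0.00893834, -0.01327458, -0.02459061]), 'gripper_width': 0.08776018880771191} -0.0188
top {'fx': 426.3375256164377, 'fy': 426.3375256164377, 'cx': 325.61046157397686, 'cy': 204.79250136326812, 'dist_coeffs': array([-0.0219693,  0.       ,  0.       ,  0.       ,  0.       ]), 'view': array([[ 0.00774898, -0.99991856, -0.01014071,  0.01824492],
       [ 0.99335504,  0.0065328 ,  0.11490473, -0.63450351],
       [-0.11482912, -0.01096372,  0.99332476, -1.09856681],
       [ 0.        ,  0.        ,  0.        ,  1.        ]])}
side {'fx': 437.55777875882137, 'fy': 437.55777875882137, 'cx': 314.69370860483883, 'cy': 196.37152241084394, 'dist_coeffs': array([-0.09227194,  0.        ,  0.        ,  0.        ,  0.        ]), 'view': array([[-0.97824146, -0.20721717, -0.01023209,  0.58879013],
       [ 0.15366877, -0.7568179 ,  0.6353051 , -0.14442529],
       [-0.13938995,  0.61990943,  0.77219346, -1.31649526],
       [ 0.        ,  0.        ,  0.        ,  1.        ]])}
```

View pics/top0.png

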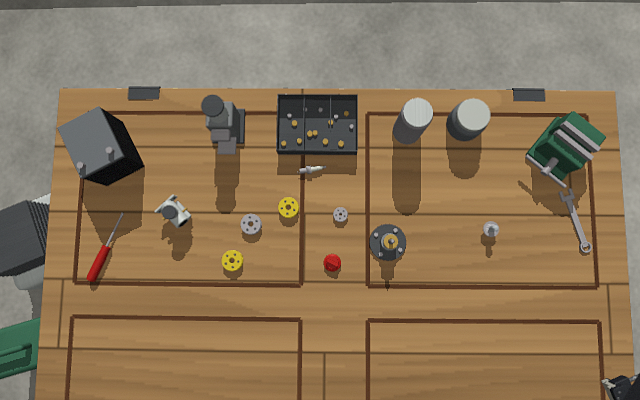

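View pics/side0.png

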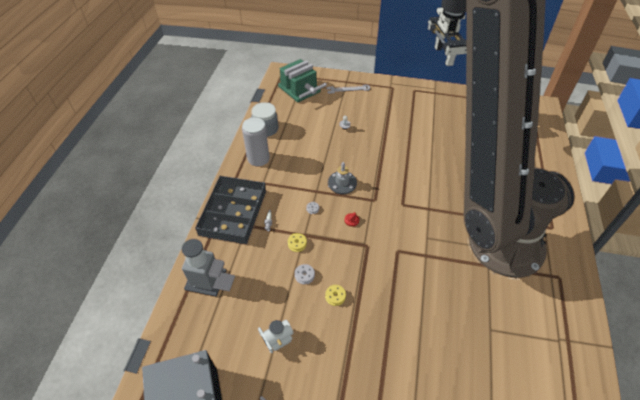

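```bash
cat > h.py <<'E'
import numpy as np,cv2
from plant import r,capture,calibration,order
def K(c): return np.array([[c["fx"],0,c["cx"]],[0,c["fy"],c["cy"]],[0,0,1.]])
def proj(n,P):
    c=calibration(n); P=np.atleast_2d(P).astype(float); V=c["view"]
    q=P@V[:3,:3].T+V[:3,3]; q=q*[1,-1,-1]
    return cv2.projectPoints(q,np.zeros(3),np.zeros(3),K(c),c["dist_coeffs"])[0].reshape(-1,2)
def rays(n,uv):
    c=calibration(n); uv=np.asarray(uv,float).reshape(-1,1,2)
    u=cv2.undistortPoints(uv,K(c),c["dist_coeffs"]).reshape(-1,2)
    d=np.c_[u[:,0],-u[:,1],-np.ones(len(u))]; V=c["view"]; R=V[:3,:3]
    return -R.T@V[:3,3], d@R
def atz(n,uv,z):
    o,d=rays(n,uv); return o+d*((z-o[2])/d[:,2:3])
def cloud(n,D):
    h,w=D.shape; v,u=np.mgrid[:h,:w]
    o,d=rays(n,np.c_[u.ravel(),v.ravel()]); return (o+d*D.reshape(-1,1)).reshape(h,w,3)
E
python3 - <<'E'
from h import *
for n,pts in (("top",dict(pul=(251,224),small=(340,214),stand=(388,242),cap=(333,262),ytop=(289,207),ybot=(232,260),plug=(312,170),bulb=(490,229),carb=(173,212))),("side",dict(pul=(305,275),small=(313,208),stand=(343,180),cap=(352,219)))):
    D=np.load(f"pics/{n}0.npy"); C=cloud(n,D)
    for k,(u,v) in pts.items():
        w=C[v-12:v+13,u-12:u+13].reshape(-1,3); d=D[v-12:v+13,u-12:u+13].ravel()
        m=(w[:,2]>.010)&(d>0)
        print(n,k,np.round(atz(n,[(u,v)],.02)[0],4),m.sum(),np.round(w[m].mean(0),4),np.round((w[m].min(0)+w[m].max(0))/2,4),np.round(w[m].max(0)-w[m].min(0),3), np.round(np.percentile(w[:,2],[5,50,95]),4))
p=cv2.imread("pics/top0.png"); a=cv2.resize(p[180:280,200:300],(400,400),interpolation=cv2.INTER_CUBIC);b=cv2.resize(p[190:290,320:420],(400,400),interpolation=cv2.INTER_CUBIC)
cv2.imwrite("pics/crop0.png",np.hstack([a,b]))
E
```

```text
top pul [0.5829 0.2236 0.02  ] 308 [0.5845 0.2261 0.0187] [0.5845 0.2269 0.0186] [0.052 0.055 0.016] [-0.0039  0.009   0.0218]
top small [ 0.6116 -0.016   0.02  ] 139 [ 0.6128 -0.0156  0.0134] [ 0.6136 -0.0161  0.0143] [0.036 0.038 0.008] [-0.0047  0.0001  0.0152]
top stand [ 0.5373 -0.1446  0.02  ] 391 [ 0.5373 -0.1416  0.0434] [ 0.5376 -0.1458  0.0553] [0.065 0.065 0.091] [0.0058 0.0118 0.0703]
top cap [0.4831 0.0021 0.02  ] 226 [0.4828 0.0059 0.0176] [0.483  0.0061 0.0212] [0.043 0.046 0.022] [-0.0041  0.0008  0.0262]
top ytop [0.6296 0.1219 0.02  ] 305 [0.6308 0.1254 0.0187] [0.6314 0.1252 0.0179] [0.052 0.054 0.014] [-0.0035  0.0053  0.0215]
top ybot [0.4861 0.272  0.02  ] 318 [0.4862 0.2742 0.0187] [0.4862 0.2745 0.0179] [0.053 0.055 0.013] [-0.0041  0.0146  0.0219]
top plug [0.7316 0.0609 0.02  ] 117 [0.7367 0.0657 0.0157] [0.7366 0.0613 0.0175] [0.02  0.066 0.014] [-0.0042 -0.0001  0.018 ]
top bulb [ 0.5738 -0.4186  0.02  ] 186 [ 0.575  -0.4167  0.0286] [ 0.5752 -0.4202  0.0377] [0.041 0.04  0.046] [-0.0042  0.0001  0.0502]
top carb [0.6139 0.4371 0.02  ] 484 [0.6104 0.4194 0.0631] [0.6115 0.4282 0.0558] [0.066 0.072 0.069] [-0.0024  0.0561  0.0865]
side pul [0.5794 0.2376 0.02  ] 257 [0.584  0.2309 0.0186] [0.5839 0.2306 0.0168] [0.054 0.055 0.013] [-0.0039  0.0022  0.0213]
side small [ 0.6076 -0.002   0.02  ] 85 [ 0.6134 -0.0123  0.0133] [ 0.6129 -0.0124  0.0144] [0.039 0.042 0.009] [-0.0044 -0.0002  0.0141]
side stand [ 0.5342 -0.1378  0.02  ] 340 [ 0.5369 -0.1301  0.0339] [ 0.5373 -0.1368  0.0477] [0.085 0.097 0.075] [-0.0017  0.0106  0.0684]
side cap [0.4798 0.0162 0.02  ] 137 [0.4817 0.0127 0.0179] [0.4821 0.011  0.0206] [0.047 0.047 0.021] [-0.0043  0.0001  0.0217]
```

View pics/crop0.png

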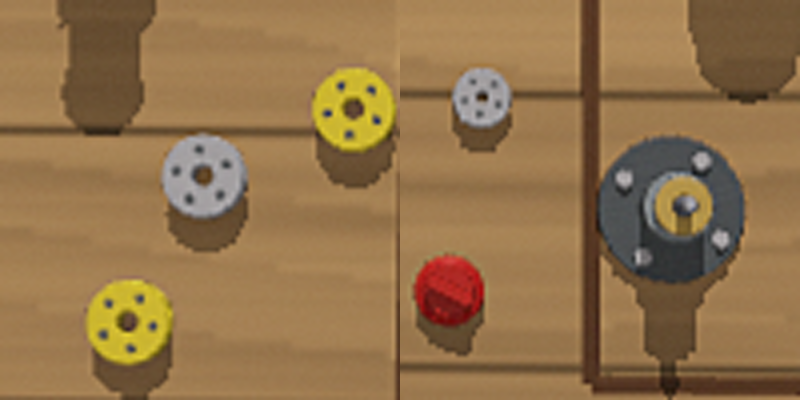

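```bash
cat >> h.py <<'E'
from scipy.optimize import least_squares
def circ(P):
    f=lambda x:np.hypot(P[:,0]-x[0],P[:,1]-x[1])-x[2]
    s=least_squares(f,[*P[:,:2].mean(0),.03],loss="soft_l1",f_scale=.001); return s.x,np.sqrt(np.mean(s.fun**2))
def contourpts(mask,z,n,seed):
    k,l=cv2.connectedComponents(mask.astype(np.uint8))
    m=(l==l[seed[1],seed[0]]).astype(np.uint8)
    c=max(cv2.findContours(m,cv2.RETR_EXTERNAL,cv2.CHAIN_APPROX_NONE)[0],key=len).reshape(-1,2)
    return c,atz(n,c,z)
E
python3 - <<'E'
from h import *
for n,sd in (("top",(257,224)),("side",(312,275))):
    p=cv2.imread(f"pics/{n}0.png").astype(int)
    u,v=sd
    print(n,p[v,u-14:u+12].tolist()[::2])
    g=(p.max(2)-p.min(2)<25)&(p.max(2)>100)
    c,P=contourpts(g,.02,n,sd); print(len(c),c.min(0),c.max(0),circ(P))
p=cv2.imread("pics/side0.png"); D=np.load("pics/side0.npy")
a=cv2.resize(p[150:200,318:368],(400,400),interpolation=cv2.INTER_NEAREST);b=cv2.resize(cv2.imread("pics/top0.png")[215:265,363:413],(400,400),interpolation=cv2.INTER_NEAREST)
cv2.imwrite("pics/crop1.png",np.hstack([a,b]))
# dark flange top
p=cv2.imread("pics/top0.png").astype(int)
g=(p.max(2)-p.min(2)<22)&(p.max(2)<110)
C=cloud("top",np.load("pics/top0.npy")); g&=C[...,2]>.004
g[:215]=0;g[270:]=0;g[:,:360]=0;g[:,415:]=0
c=max(cv2.findContours(g.astype(np.uint8),0,1)[0],key=len).reshape(-1,2); P=atz("top",c,.01);print(circ(P),len(c))
E
```

```text
top [[155, 152, 156], [164, 164, 169], [151, 148, 151], [36, 63, 87], [39, 71, 98], [121, 126, 135], [163, 161, 164], [160, 159, 162], [164, 164, 166], [123, 127, 135], [77, 122, 157], [78, 121, 156], [76, 118, 154]]
57 [241 214] [261 234] (array([0.58386323, 0.2249622 , 0.02690575]), np.float64(0.0009182063482287839))
side [[185, 181, 182], [182, 179, 179], [175, 172, 174], [160, 159, 164], [177, 176, 177], [154, 151, 151], [165, 162, 162], [176, 172, 173], [107, 112, 121], [64, 89, 110], [71, 96, 118], [72, 97, 120], [100, 132, 162]]
55 [295 265] [314 283] (array([0.58202459, 0.23407238, 0.02920406]), np.float64(0.001387020340002779))
(array([ 0.53784351, -0.14414002,  0.04795698]), np.float64(0.0010144699425230197)) 103
```

View pics/crop1.png

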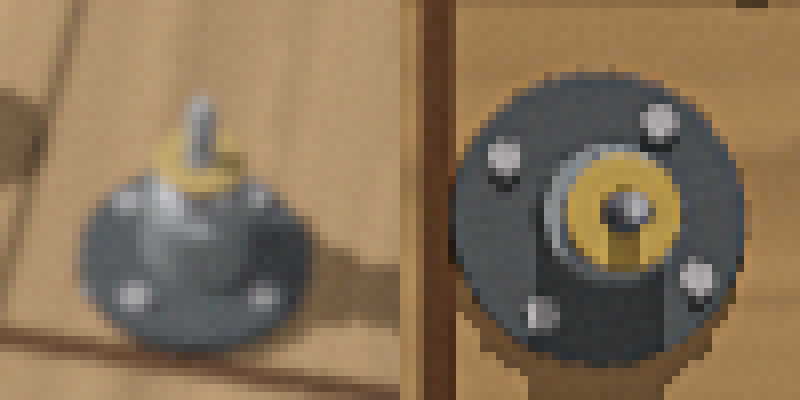

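```bash
cat >> h.py <<'E'
from scipy.spatial.transform import Rotation as Ro
def go(x,y,z,yaw):
    s=r.get_state(); R=Ro.from_euler("xyz",s["eef_rot"],degrees=True).as_matrix()
    R=Ro.from_euler("xyz",[180,0,s["eef_rot"][2]],degrees=True).as_matrix()
    d=R.T@(np.array([x,y,z])-s["tcp_pos"]); dy=(yaw-s["eef_rot"][2]+180)%360-180
    print("t",round(s["time_s"],2),"tcp",np.round(s["tcp_pos"],4),np.round(s["eef_rot"],2),"F",np.round(s["contact_force"],2),"w",round(s["gripper_width"],4),"j",np.round(s["joints"],1))
    print("d tool",np.round(d,4),"turn",round(np.radians(-dy),4))
E
python3 - <<'E'
from h import *
p=cv2.imread("pics/top0.png").astype(int)
g=(p[...,2]-p[...,0]>80)&(p[...,1]-p[...,0]>45)
sub=np.zeros_like(g); sub[228:252,380:402]=g[228:252,380:402]
c=max(cv2.findContours(sub.astype(np.uint8),0,1)[0],key=len).reshape(-1,2)
print(c.min(0),c.max(0),circ(atz("top",c,.068)))
print("tip",atz("top",[(391.2,241.0)],.1))
print("side tip",atz("side",[(318+200/8,150+97/8)],.1))
print(rays("side",[(0,0)])[0],rays("top",[(0,0)])[0])
go(.584,.2255,.15,-45)
E
```

```text
[384 235] [397 247] (array([ 0.53832201, -0.14401289,  0.01557141]), np.float64(0.0037288790223660414))
tip [[ 0.53747776 -0.1417089   0.1       ]]
side tip [[ 0.53823404 -0.14281632  0.1       ]]
[0.41466636 0.82881161 1.11436771] [0.50399841 0.01034414 1.16432608]
t 0.1 tcp [ 0.2538 -0.625   0.2257] [ 1.7991e+02 -1.0000e-02 -1.5790e+02] F [ 0.13 -0.16  0.01] w 0.0876 j [-51.4  20.6   0.6  -0.  -70.1 -16.5]
d tool [-0.6259  0.6638  0.0757] turn -1.9705
```

Call:
servo_tool --grip '[-1, -1, -1, -1, -1, -1, -1, -1, -1, -1]' --pt "-0.015 0.016 0" --pt "-0.042 0.044 0" --pt "-0.069 0.073 0" --pt "-0.096 0.102 0" --pt "-0.123 0.13 0" --pt "-0.15 0.159 0" --pt "-0.177 0.188 0" --pt "-0.204 0.216 0" --pt "-0.231 0.245 0" --pt "-0.258 0.274 0" --turn '[-0.06, -0.18, -0.3, -0.42, -0.54, -0.66, -0.78, -0.9, -1.02, -1.14]'

```text
time_s: 0.93
tcp_pos: [0.3899, -0.2726, 0.2265]
eef_rot: [180.0, 0.0, -92.3]
contact_force: [1.1, -0.3, -0.6]
gripper_width: 0.0876
```

```bash
python3 - <<'E'
from h import *
go(.584,.2255,.15,-45)
E
```

```text
t 0.93 tcp [ 0.3899 -0.2726  0.2265] [ 1.800e+02  1.000e-02 -9.225e+01] F [ 1.11 -0.31 -0.58] w 0.0876 j [-11.2   1.4 -23.5  -0.  -65.    8.9]
d tool [-0.5053 -0.1743  0.0765] turn -0.8247
```

Call:
servo_tool --grip '[-1, -1, -1, -1, -1, -1, -1, -1, -1, -1]' --pt "-0.036 -0.012 0" --pt "-0.073 -0.025 0" --pt "-0.11 -0.038 0" --pt "-0.147 -0.051 0" --pt "-0.184 -0.064 0" --pt "-0.221 -0.077 0" --pt "-0.258 -0.09 0" --pt "-0.295 -0.102 0" --pt "-0.332 -0.115 0" --pt "-0.369 -0.127 0" --turn '[-0.08, -0.16, -0.24, -0.32, -0.4, -0.48, -0.56, -0.64, -0.72, -0.82]'

```text
time_s: 1.77
tcp_pos: [0.5335, 0.0905, 0.2264]
eef_rot: [180.0, 0.0, -45.4]
contact_force: [0.9, 0.0, -0.4]
gripper_width: 0.0878
```

```bash
python3 - <<'E'
from h import *
go(.584,.2255,.14,-45)
E
```

```text
t 1.77 tcp [0.5335 0.0905 0.2264] [ 1.7999e+02  1.0000e-02 -4.5370e+01] F [ 0.93  0.02 -0.37] w 0.0878 j [ 30.4   8.  -16.3  -0.  -65.8  14.3]
d tool [-0.0606 -0.1308  0.0864] turn -0.0064
```

Call:
servo_tool --grip '[-1, -1, -1, -1, -1, -1]' --pt "-0.014 -0.03 0.015" --pt "-0.028 -0.06 0.035" --pt "-0.042 -0.09 0.055" --pt "-0.054 -0.118 0.075" --pt "-0.061 -0.131 0.087" --pt "-0.061 -0.131 0.087" --turn '[0, 0, 0, 0, -0.006, -0.006]'

```text
time_s: 2.27
tcp_pos: [0.5833, 0.2255, 0.1353]
eef_rot: [179.7, 0.1, -45.1]
contact_force: [0.1, -1.6, -1.0]
gripper_width: 0.0874
```

```bash
python3 - <<'E'
from h import *
go(.584,.2255,.03,-45)
s=r.get_state()
for n in("top","side"):
    p,d=capture(n); cv2.imwrite(f"pics/{n}1.png",p); np.save(f"pics/{n}1.npy",d)
    uv=proj(n,[s["tcp_pos"],[.584,.2255,.02]]); print(n,uv.round(1))
    u,v=uv[0].astype(int); u=np.clip(u,50,590);v=np.clip(v,50,350)
    cv2.imwrite(f"pics/{n}1c.png",cv2.resize(p[v-50:v+50,u-50:u+50],(500,500),interpolation=cv2.INTER_NEAREST)); print(u-50,v-50)
a=np.hstack([cv2.imread(f"pics/{n}1c.png") for n in("top","side")]); cv2.imwrite("pics/c1.png",cv2.resize(a,(800,400)))
E
```

```text
t 2.27 tcp [0.5833 0.2255 0.1353] [ 1.7968e+02  7.0000e-02 -4.5130e+01] F [ 0.14 -1.58 -1.04] w 0.0874 j [ 39.   20.1 -12.5  -0.  -57.7   5.9]
d tool [ 0.0005 -0.0005  0.1053] turn -0.0023
top [[241.5 220.5]
 [250.3 223.6]]
191 170
side [[303.4 249.2]
 [304.4 271. ]]
253 199
```

View pics/c1.png

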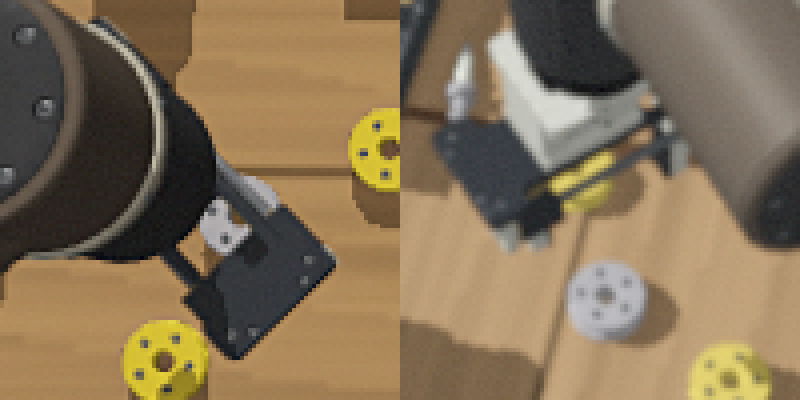

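Call:
servo_tool --grip '[-1, -1, -1, -1, -1, -1, -1]' --pt "-0.001 -0.002 0.02" --pt "-0.001 -0.002 0.045" --pt "-0.001 -0.002 0.07" --pt "-0.001 -0.002 0.09" --pt "-0.001 -0.002 0.1" --pt "-0.001 -0.002 0.105" --pt "-0.001 -0.002 0.105" --turn '[0, 0, 0, 0, 0, 0, 0]'

```text
time_s: 2.95
tcp_pos: [0.585, 0.2251, 0.0348]
eef_rot: [180.0, -0.0, -45.3]
contact_force: [-0.2, 0.6, 0.1]
gripper_width: 0.0877
```

```bash
python3 - <<'E'
from h import *
go(.584,.228,.004,-45)
s=r.get_state()
for n in("side",):
    p,d=capture(n); cv2.imwrite(f"pics/{n}2.png",p)
    u,v=306,262
    cv2.imwrite(f"pics/{n}2c.png",cv2.resize(p[v-40:v+40,u-40:u+40],(560,560),interpolation=cv2.INTER_NEAREST))
E
```

```text
t 2.95 tcp [0.585  0.2251 0.0348] [ 1.7998e+02 -1.0000e-02 -4.5280e+01] F [-0.19  0.61  0.07] w 0.0877 j [ 38.9  26.3 -18.3   0.  -45.4   5.8]
d tool [-0.0028 -0.0013  0.0308] turn -0.005
```

View pics/side2c.png

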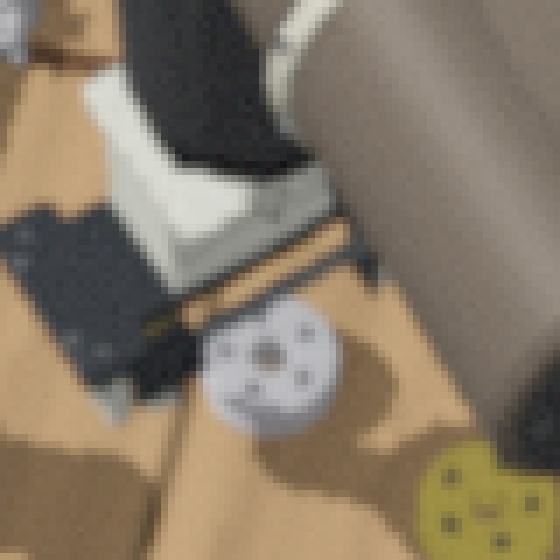

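Call:
servo_tool --grip '[-1, -1, -1, -1, -1]' --pt "-0.003 -0.001 0.01" --pt "-0.003 -0.001 0.02" --pt "-0.003 -0.001 0.027" --pt "-0.003 -0.001 0.03" --pt "-0.003 -0.001 0.03" --turn '[0, 0, 0, 0, 0]'

```text
time_s: 3.42
tcp_pos: [0.583, 0.2283, 0.0034]
eef_rot: [179.9, 0.0, -45.3]
contact_force: [-0.5, -0.4, -0.3]
gripper_width: 0.0875
```

Call:
servo_tool --grip '[0.3, 0.3, 0.3, 0.3, 0.3, 0.3]' --pt "0 0 0" --pt "0 0 0" --pt "0 0 0" --pt "0 0 0" --pt "0 0 0" --pt "0 0 0" --turn '[0, 0, 0, 0, 0, 0]' --newtons 10

```text
time_s: 3.92
tcp_pos: [0.5835, 0.2286, 0.0048]
eef_rot: [180.0, -0.0, -45.3]
contact_force: [-0.3, 0.5, 1.7]
gripper_width: 0.0543
```

Call:
servo_tool --grip '[0.4, 0.4, 0.4]' --pt "0 0 0" --pt "0 0 0" --pt "0 0 0" --turn '[0, 0, 0]'

```text
time_s: 4.17
tcp_pos: [0.5835, 0.2286, 0.0048]
eef_rot: [180.0, -0.0, -45.2]
contact_force: [-1.4, -1.5, 3.6]
gripper_width: 0.0544
```

```bash
python3 - <<'E'
from h import *
go(.584,.228,.004,-45)
p,d=capture("side"); 
u,v=306,262
cv2.imwrite("pics/side3c.png",cv2.resize(p[v-40:v+40,u-40:u+40],(560,560),interpolation=cv2.INTER_NEAREST))
print(proj("side",[r.get_state()["tcp_pos"]+[0,0,.016]]))
E
```

```text
t 4.17 tcp [0.5835 0.2286 0.0048] [179.99  -0.   -45.25] F [-1.35 -1.55  3.55] w 0.0544 j [ 39.2  28.5 -19.6   0.  -41.9   5.5]
d tool [0.0007 0.0001 0.0008] turn -0.0043
[[304.26548552 271.86501918]]
```

View pics/side3c.png

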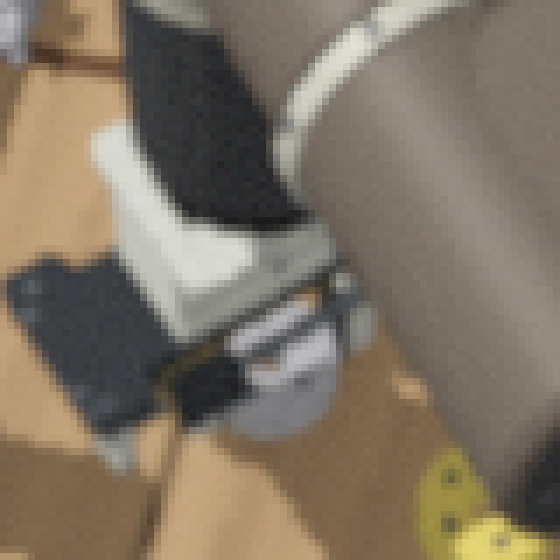

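Call:
servo_tool --grip '[-1, -1, -1, -1, -1, -1, -1, -1, -1, -1]' --pt "0 0 0" --pt "0 0 0" --pt "0 0 0" --pt "0 0 0" --pt "0 0 0" --pt "0 0 0" --pt "0 0 0" --pt "0 0 0" --pt "0 0 0" --pt "0 0 0" --turn '[0, 0, 0, 0, 0.1, 0.22, 0.34, 0.46, 0.58, 0.7]'

```text
time_s: 5.05
tcp_pos: [0.5836, 0.2287, 0.0044]
eef_rot: [180.0, -0.0, -85.7]
contact_force: [0.2, 1.1, -0.5]
gripper_width: 0.0877
```

Call:
servo_tool --grip '[-1, -1, -1, -1, -1, -1, -1, -1, -1]' --pt "0 0 0" --pt "0 0 0" --pt "0 0 0" --pt "0 0 0" --pt "0 0 0" --pt "0 0 0" --pt "0 0 0" --pt "0 0 0" --pt "0 0 0" --turn '[0.12, 0.24, 0.36, 0.48, 0.6, 0.72, 0.84, 0.87, 0.87]'

```text
time_s: 5.8
tcp_pos: [0.5836, 0.2287, 0.0045]
eef_rot: [180.0, -0.0, -135.3]
contact_force: [0.3, 1.1, 0.9]
gripper_width: 0.0875
```

Call:
servo_tool --grip '[0.3, 0.3, 0.3, 0.4, 0.4, 0.4, 0.5, 0.5]' --pt "0 0 0" --pt "0 0 0" --pt "0 0 0" --pt "0 0 0" --pt "0 0 0" --pt "0 0 0" --pt "0 0 0" --pt "0 0 0" --turn '[0, 0, 0, 0, 0, 0, 0, 0]' --newtons 50

```text
time_s: 6.47
tcp_pos: [0.5836, 0.2287, 0.0047]
eef_rot: [-180.0, 0.0, -135.2]
contact_force: [-0.1, 0.0, 2.3]
gripper_width: 0.054
```

```bash
python3 - <<'E'
from h import *
go(.584,.228,.16,-135)
E
```

```text
t 6.47 tcp [0.5836 0.2287 0.0047] [-1.800e+02  1.000e-02 -1.352e+02] F [-0.12  0.04  2.27] w 0.054 j [ 39.2  28.5 -19.6  -0.  -41.9 -84.4]
d tool [ 0.0002 -0.0008 -0.1553] turn -0.0035
```

Call:
servo_tool --grip '[0.6, 0.6, 0.6, 0.6, 0.6, 0.6, 0.6, 0.6]' --pt "0 0 -0.006" --pt "0 0 -0.025" --pt "0 0 -0.055" --pt "0 0 -0.085" --pt "0 0 -0.115" --pt "0 0 -0.14" --pt "0 0 -0.155" --pt "0 0 -0.155" --turn '[0, 0, 0, 0, 0, 0, 0, 0]' --newtons 58

```text
time_s: 7.13
tcp_pos: [0.5851, 0.2297, 0.1638]
eef_rot: [-179.9, 0.3, -135.2]
contact_force: [0.5, -0.1, -3.0]
gripper_width: 0.0532
```

```bash
python3 - <<'E'
from h import *
go(.5378,-.1432,.16,-83)
E
```

```text
t 7.13 tcp [0.5851 0.2297 0.1638] [-179.93    0.35 -135.18] F [ 0.52 -0.13 -3.02] w 0.0532 j [ 39.2  18.6 -10.7   0.  -60.3 -84.4]
d tool [ 0.2964 -0.2311  0.0038] turn -0.9107
```

Call:
servo_tool --grip '[0.6, 0.6, 0.6, 0.6, 0.6, 0.6, 0.6, 0.6, 0.6, 0.6]' --pt "0.01 -0.008 0" --pt "0.03 -0.023 0" --pt "0.055 -0.043 0" --pt "0.083 -0.065 0" --pt "0.111 -0.087 0" --pt "0.139 -0.109 0" --pt "0.167 -0.131 0" --pt "0.195 -0.152 0" --pt "0.22 -0.172 0" --pt "0.24 -0.187 0" --turn '[-0.09, -0.18, -0.27, -0.36, -0.45, -0.54, -0.63, -0.72, -0.81, -0.9]'

```text
time_s: 7.97
tcp_pos: [0.5433, -0.0753, 0.1583]
eef_rot: [179.9, 0.0, -83.4]
contact_force: [0.7, 0.5, -2.9]
gripper_width: 0.0536
```

```bash
python3 - <<'E'
from h import *
go(.5378,-.1432,.15,-83)
E
```

```text
t 7.97 tcp [ 0.5433 -0.0753  0.1583] [ 1.7987e+02  1.0000e-02 -8.3440e+01] F [ 0.69  0.53 -2.86] w 0.0536 j [ 12.6  12.  -20.8  -0.  -57.4  -6. ]
d tool [0.0669 0.0133 0.0083] turn -0.0077
```

Call:
servo_tool --grip '[0.6, 0.6, 0.6, 0.6, 0.6, 0.6]' --pt "0.018 0.004 0.004" --pt "0.036 0.008 0.01" --pt "0.053 0.011 0.016" --pt "0.063 0.013 0.021" --pt "0.067 0.013 0.023" --pt "0.067 0.013 0.023" --turn '[-0.008, -0.008, -0.008, -0.008, -0.008, -0.008]'

```text
time_s: 8.47
tcp_pos: [0.5388, -0.1416, 0.1353]
eef_rot: [179.9, 0.0, -83.3]
contact_force: [0.9, 0.2, -3.5]
gripper_width: 0.0531
```

```bash
python3 - <<'E'
from h import *
go(.5378,-.1432,.12,-83)
T=r.get_state()["tcp_pos"]
p,d=capture("side"); p2,d2=capture("top"); cv2.imwrite("pics/side4.png",p); cv2.imwrite("pics/top4.png",p2); np.save("pics/side4.npy",d)
u,v=343,165
a=cv2.resize(p[v-30:v+30,u-30:u+30],(600,600),interpolation=cv2.INTER_CUBIC); cv2.imwrite("pics/side4c.png",a)
print("bore top",proj("side",[T+[0,0,-.0047+.02]]),"tip",proj("side",[[.5378,-.1432,.1]]))
u,v=385,240
cv2.imwrite("pics/top4c.png",cv2.resize(p2[v-40:v+40,u-40:u+40],(480,480),interpolation=cv2.INTER_CUBIC))
E
```

```text
t 8.47 tcp [ 0.5388 -0.1416  0.1353] [ 1.7987e+02  2.0000e-02 -8.3260e+01] F [ 0.91  0.19 -3.5 ] w 0.0531 j [  5.4  14.1 -21.4  -0.  -54.7   1.4]
d tool [0.0015 0.0011 0.0153] turn -0.0046
bore top [[343.40225897 151.10703646]] tip [[343.15330369 162.05985642]]
```

View pics/side4c.png

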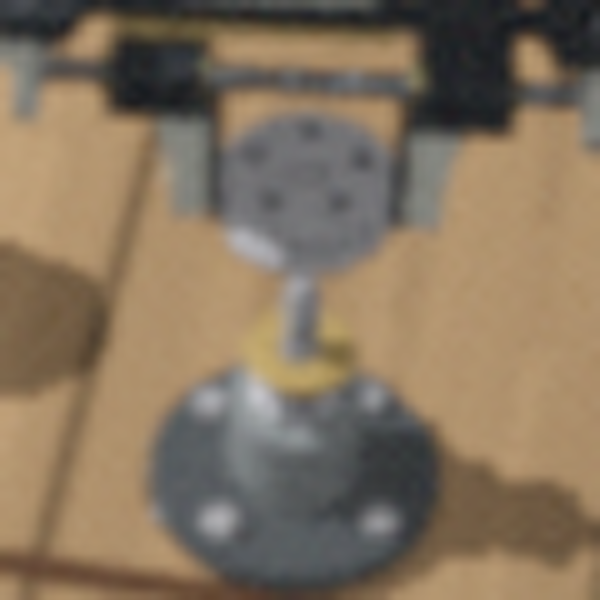

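View pics/top4c.png

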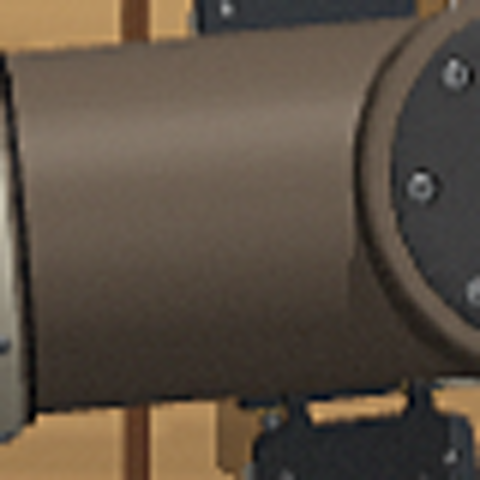

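```bash
python3 - <<'E'
from h import *
p=cv2.imread("pics/side0.png").astype(int)
print("gray rows at axle, R channel & sat")
for v in range(158,174): print(v,[f"{p[v,u].max():3d}/{p[v,u,2]-p[v,u,0]:3d}" for u in range(338,349)])
# flange ellipse in side by fit
g=(p.max(2)-p.min(2)<25)&(p.max(2)<130); g[:172]=0;g[205:]=0;g[:,:322]=0;g[:,362:]=0
c=max(cv2.findContours(g.astype(np.uint8),0,1)[0],key=len).reshape(-1,2); c=c[c[:,1]>178]; print(len(c))
P=atz("side",c,.01); P0=atz("side",c,.0)
print(circ(P),circ(P0))
D=np.load("pics/side0.npy");C=cloud("side",D)[170:205,322:362].reshape(-1,3)
m=(abs(C[:,2]-.01)<.003);print("side flange cloud",C[m].mean(0),(C[m].min(0)+C[m].max(0))/2,np.ptp(C[m],0))
D=np.load("pics/top0.npy");C=cloud("top",D)[215:270,360:415].reshape(-1,3)
m=(abs(C[:,2]-.01)<.003);print("top flange cloud",C[m].mean(0),(C[m].min(0)+C[m].max(0))/2,np.ptp(C[m],0))
q=cv2.imread("pics/side4.png").astype(int)
for v in range(144,160): print(v,[f"{q[v,u].max():3d}" for u in range(334,354)])
E
```

```text
gray rows at axle, R channel & sat
158 ['181/ 68', '178/ 66', '171/ 66', '166/ 62', '164/ 63', '166/ 64', '168/ 64', '169/ 66', '170/ 65', '173/ 65', '174/ 67']
159 ['182/ 68', '176/ 65', '169/ 64', '168/ 64', '165/ 63', '166/ 65', '170/ 64', '169/ 65', '169/ 64', '170/ 66', '175/ 67']
160 ['179/ 68', '173/ 66', '167/ 64', '165/ 65', '166/ 64', '165/ 62', '169/ 65', '169/ 66', '172/ 66', '172/ 67', '175/ 68']
161 ['180/ 67', '171/ 66', '167/ 67', '165/ 61', '165/ 52', '168/ 49', '169/ 60', '170/ 66', '171/ 66', '173/ 65', '174/ 68']
162 ['179/ 67', '170/ 65', '166/ 64', '165/ 49', '168/ 27', '168/ 21', '165/ 44', '169/ 61', '173/ 64', '176/ 66', '175/ 65']
163 ['175/ 68', '170/ 67', '165/ 60', '165/ 32', '168/  7', '155/  2', '148/ 25', '165/ 57', '173/ 65', '174/ 66', '174/ 67']
164 ['175/ 67', '169/ 64', '166/ 52', '164/ 25', '157/  2', '138/ -3', '127/ 14', '161/ 53', '171/ 65', '174/ 68', '176/ 67']
165 ['171/ 67', '170/ 66', '169/ 56', '163/ 22', '145/  3', '122/ -4', '126/ 13', '160/ 55', '174/ 67', '176/ 67', '176/ 68']
166 ['174/ 69', '180/ 74', '181/ 64', '170/ 30', '144/  6
[... 2996 characters left out ...]
, '119', '115', ' 98', ' 92', '109', '118', '119', '117', '112', ' 93', ' 93', '113', '119', '119', '107', ' 78', '105']
156 ['111', '112', '123', '122', '118', '111', '111', '118', '120', '119', '118', '112', '108', '112', '119', '118', '119', '105', ' 78', '103']
157 ['151', '139', '136', '136', '125', '119', '114', '117', '119', '121', '121', '120', '117', '114', '117', '112', '115', '111', '104', '121']
158 ['173', '169', '170', '173', '152', '135', '117', '117', '116', '121', '118', '116', '118', '114', '115', '110', '116', '135', '152', '163']
159 ['176', '173', '177', '179', '176', '167', '142', '119', '106', '110', '112', '110', '113', '108', '115', '115', '129', '157', '170', '174']
```

Call:
servo_tool --grip '[0.6, 0.6, 0.6, 0.6, 0.6, 0.6, 0.6]' --pt "0 0 0.008" --pt "0 0 0.018" --pt "0 0 0.026" --pt "0 0 0.032" --pt "0 0 0.035" --pt "0 0 0.035" --pt "0 0 0.035" --turn '[0, 0, 0, 0, 0, 0, 0]'

```text
time_s: 9.15
tcp_pos: [0.5396, -0.1411, 0.1014]
eef_rot: [180.0, -0.0, -83.2]
contact_force: [0.6, -0.7, -2.8]
gripper_width: 0.0539
```

```bash
cat > v.py <<'E'
from h import *
import sys
go(.5388,-.1416,.06,-83)
p,d=capture("side"); cv2.imwrite(f"pics/side{sys.argv[1]}.png",p)
u,v=343,165
cv2.imwrite(f"pics/side{sys.argv[1]}c.png",cv2.resize(p[v-30:v+30,u-30:u+30],(600,600),interpolation=cv2.INTER_CUBIC))
F=[]
for i in range(4):
    capture("side"); F.append(r.get_state()["contact_force"])
print(np.round(F,1).tolist())
E
python3 v.py 5
```

```text
t 9.15 tcp [ 0.5396 -0.1411  0.1014] [ 1.7998e+02 -1.0000e-02 -8.3170e+01] F [ 0.64 -0.68 -2.78] w 0.0539 j [  5.5  16.2 -23.6   0.  -50.2   1.4]
d tool [0.0004 0.0008 0.0414] turn -0.003
[[1.2, -0.2, -2.9], [-0.3, 0.1, -2.8], [0.5, 0.4, -2.3], [-0.4, -0.2, -2.8]]
```

View pics/side5c.png

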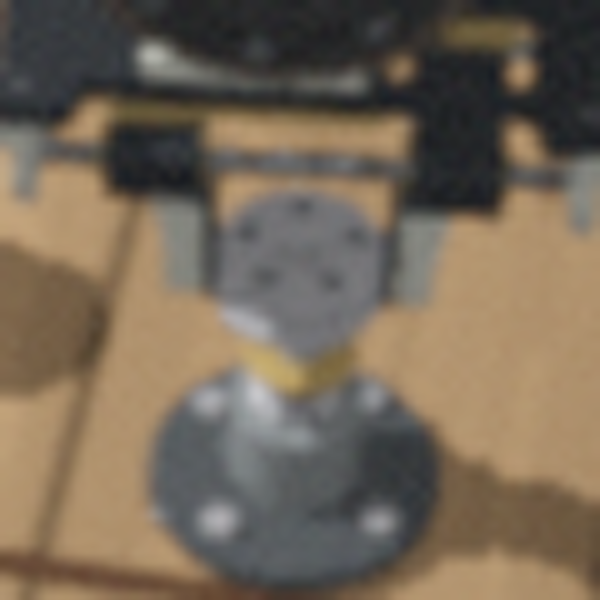

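Call:
servo_tool --grip '[0.6, 0.6, 0.6, 0.6, 0.6, 0.6, 0.6]' --pt "0.0005 0.0005 0.002" --pt "0.001 0.001 0.004" --pt "0.001 0.001 0.006" --pt "0.001 0.001 0.008" --pt "0.001 0.001 0.01" --pt "0.001 0.001 0.012" --pt "0.001 0.001 0.012" --turn '[0, 0, 0, 0, 0, 0, 0]'

```text
time_s: 9.98
tcp_pos: [0.5383, -0.1423, 0.089]
eef_rot: [180.0, 0.0, -83.2]
contact_force: [-0.2, -0.6, -1.9]
gripper_width: 0.0537
```

```bash
python3 v.py 6
```

```text
t 9.98 tcp [ 0.5383 -0.1423  0.089 ] [ 1.7995e+02  1.0000e-02 -8.3190e+01] F [-0.22 -0.59 -1.91] w 0.0537 j [  5.3  17.  -24.5  -0.  -48.6   1.5]
d tool [-0.0006 -0.0005  0.029 ] turn -0.0033
[[-0.3, 0.2, -3.9], [-1.2, -0.6, -3.6], [-0.1, -1.2, -2.8], [-0.4, -0.6, -3.2]]
```

View pics/side6c.png

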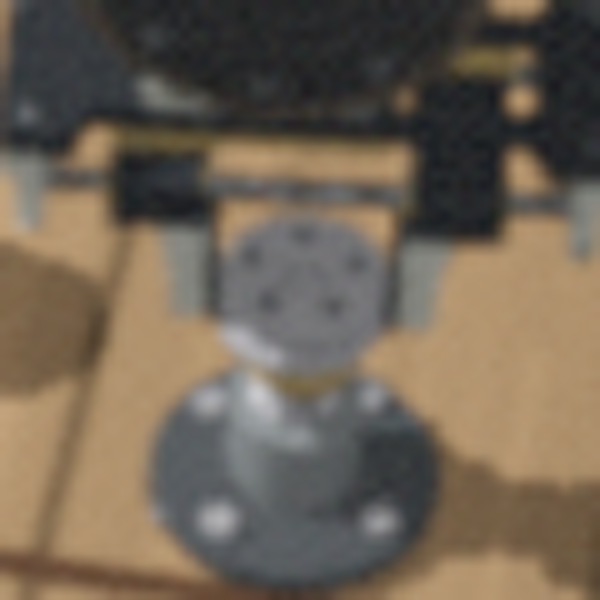

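Call:
servo_tool --grip '[0.6, 0.6, 0.6, 0.6, 0.6, 0.6, 0.6]' --pt "0 0 0.003" --pt "0 0 0.006" --pt "0 0 0.009" --pt "0 0 0.012" --pt "0 0 0.014" --pt "0 0 0.014" --pt "0 0 0.014" --turn '[0, 0, 0, 0, 0, 0, 0]'

```text
time_s: 10.82
tcp_pos: [0.5385, -0.1422, 0.0752]
eef_rot: [180.0, 0.0, -83.2]
contact_force: [-0.0, -1.2, -3.5]
gripper_width: 0.0534
```

```bash
python3 v.py 7
```

```text
t 10.82 tcp [ 0.5385 -0.1422  0.0752] [ 1.7996e+02  1.0000e-02 -8.3190e+01] F [-0.05 -1.23 -3.54] w 0.0534 j [  5.3  18.  -25.3  -0.  -46.8   1.5]
d tool [-0.0006 -0.0004  0.0152] turn -0.0033
[[0.3, -1.1, -2.9], [-1.6, 0.3, -3.4], [-1.6, -0.7, -4.1], [-0.4, -1.9, -2.3]]
```

View pics/side7c.png

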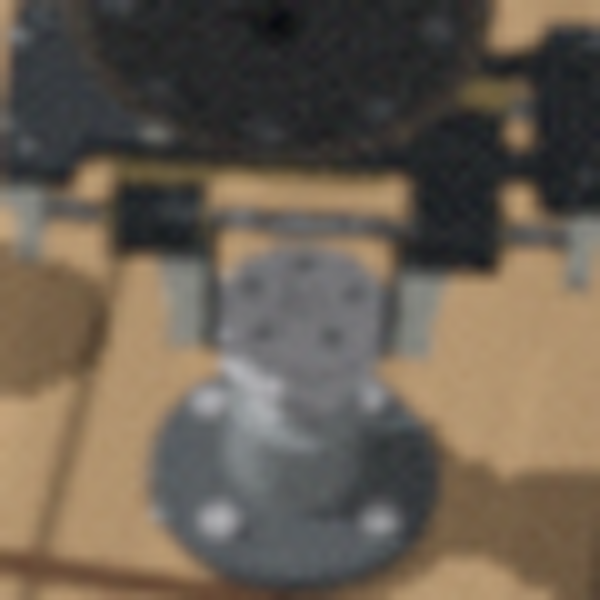

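Call:
servo_tool --grip '[0.6, 0.6, 0.6, 0.6, 0.6, 0.6, 0.6]' --pt "0 0 0.002" --pt "0 0 0.004" --pt "0 0 0.006" --pt "0 0 0.008" --pt "0 0 0.01" --pt "0 0 0.01" --pt "0 0 0.01" --turn '[0, 0, 0, 0, 0, 0, 0]'

```text
time_s: 11.65
tcp_pos: [0.5389, -0.1424, 0.0658]
eef_rot: [-180.0, -0.0, -83.2]
contact_force: [-1.9, -2.2, 4.0]
gripper_width: 0.0537
```

```bash
python3 v.py 8
```

```text
t 11.65 tcp [ 0.5389 -0.1424  0.0658] [-1.7997e+02 -2.0000e-02 -8.3170e+01] F [-1.86 -2.22  4.03] w 0.0537 j [  5.3  18.7 -25.8   0.  -45.5   1.5]
d tool [-0.0008  0.      0.0058] turn -0.003
[[-1.2, -2.5, 3.8], [-0.9, -2.8, 3.7], [-1.1, -2.4, 3.5], [-1.7, -2.8, 4.3]]
```

View pics/side8c.png

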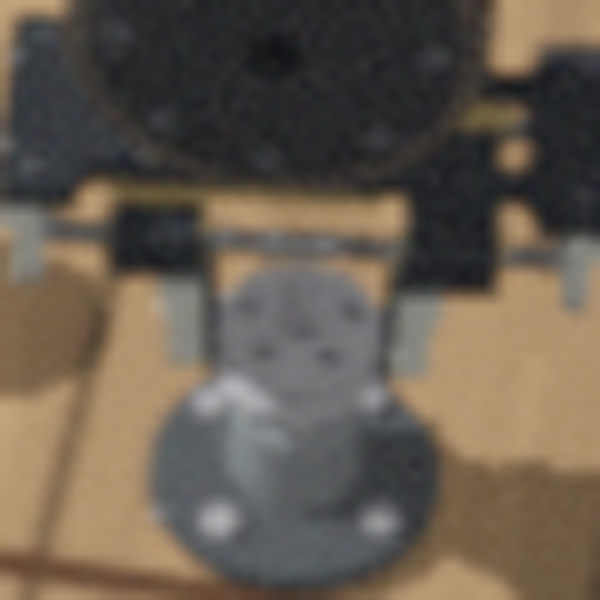

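Call:
servo_tool --grip '[0.6, 0.6, 0.6, 0.6, 0.6, 0.6, 0.6]' --pt "0.0004 0.0002 0.001" --pt "0.0008 0.0004 0.002" --pt "0.0008 0.0004 0.003" --pt "0.0008 0.0004 0.004" --pt "0.0008 0.0004 0.005" --pt "0.0008 0.0004 0.0055" --pt "0.0008 0.0004 0.0055" --turn '[0, 0, 0, 0, 0, 0, 0]'

```text
time_s: 12.48
tcp_pos: [0.5389, -0.1425, 0.0607]
eef_rot: [-179.9, 0.0, -83.2]
contact_force: [-3.5, 2.2, 9.5]
gripper_width: 0.0537
```

```bash
python3 v.py 9
```

```text
t 12.48 tcp [ 0.5389 -0.1425  0.0607] [-1.7993e+02  2.0000e-02 -8.3160e+01] F [-3.5   2.23  9.52] w 0.0537 j [  5.3  19.  -26.1  -0.  -44.8   1.6]
d tool [-0.0009  0.      0.0007] turn -0.0028
[[-2.8, 3.0, 9.2], [-3.1, 3.0, 8.1], [-2.1, 1.9, 9.8], [-4.2, 2.6, 8.3]]
```

View pics/side9c.png

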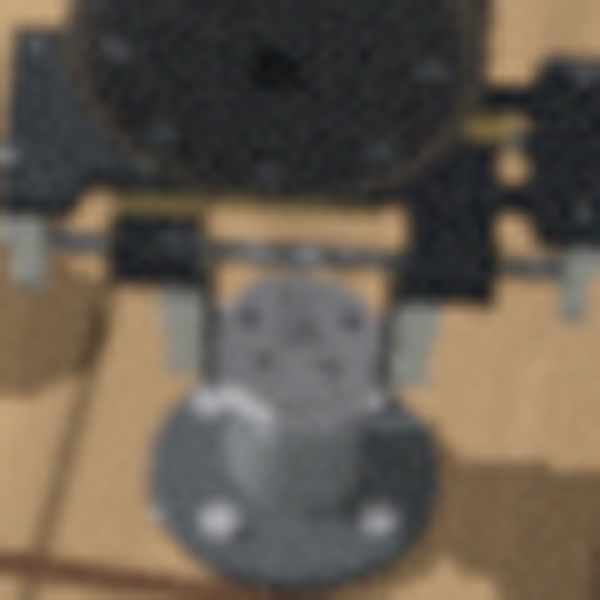

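Call:
servo_tool --grip '[0.6, 0.6, 0.6, 0.6, 0.6]' --pt "-0.0002 0.0003 0.0003" --pt "-0.0004 0.0006 0.0006" --pt "-0.0004 0.0006 0.0006" --pt "-0.0004 0.0006 0.0006" --pt "-0.0004 0.0006 0.0006" --turn '[0, 0, 0, 0, 0]'

```text
time_s: 13.15
tcp_pos: [0.5389, -0.1424, 0.0606]
eef_rot: [-179.9, -0.0, -83.1]
contact_force: [-2.2, 0.4, 10.8]
gripper_width: 0.0534
```

```bash
python3 v.py 10
```

```text
t 13.15 tcp [ 0.5389 -0.1424  0.0606] [-1.7986e+02 -1.0000e-02 -8.3150e+01] F [-2.18  0.37 10.83] w 0.0534 j [  5.3  19.  -26.2   0.  -44.6   1.5]
d tool [-0.0009  0.      0.0006] turn -0.0026
[[-2.2, 0.3, 10.9], [-2.0, 1.1, 10.4], [-1.8, 0.5, 10.1], [-1.7, 0.9, 11.3]]
```

Call:
servo_tool --grip '[0.6, 0.6, 0.6, 0.6, 0.6, 0.6, 0.6, 0.6, 0.6, 0.6]' --pt "0 0 0" --pt "0 0 0" --pt "0 0 0" --pt "0 0 0" --pt "0 0 0" --pt "0 0 0" --pt "0 0 0" --pt "0 0 0" --pt "0 0 0" --pt "0 0 0" --turn '[0, 0, 0, 0, 0, 0, 0, 0, 0, 0]'

```text
time_s: 14.23
tcp_pos: [0.5389, -0.1424, 0.0605]
eef_rot: [-179.9, -0.0, -83.1]
contact_force: [-2.8, 1.0, 10.4]
gripper_width: 0.0538
```

Call:
servo_tool --grip '[0.6, 0.6, 0.6, 0.6, 0.6, 0.6, 0.6, 0.6, 0.6, 0.6]' --pt "0 0 0" --pt "0 0 0" --pt "0 0 0" --pt "0 0 0" --pt "0 0 0" --pt "0 0 0" --pt "0 0 0" --pt "0 0 0" --pt "0 0 0" --pt "0 0 0" --turn '[0, 0, 0, 0, 0, 0, 0, 0, 0, 0]'

```text
time_s: 15.07
tcp_pos: [0.5389, -0.1424, 0.0605]
eef_rot: [-179.9, -0.0, -83.2]
contact_force: [-1.5, 1.2, 10.0]
gripper_width: 0.0538
```

```bash
python3 v.py 11; python3 - <<'E'
from h import *
T=r.get_state()["tcp_pos"]
print(proj("side",[T+[0,0,.0153],[.5385,-.142,.1],[.5385,-.142,.082],[.5385,-.142,.0761]]))
p=cv2.imread("pics/side11.png"); cv2.imwrite("pics/s11d.png",cv2.resize(p[150:190,323:363],(640,640),interpolation=cv2.INTER_CUBIC)[:600])
D=capture("side")[1]; C=cloud("side",D)[155:180,330:356].reshape(-1,3)
t=C[(C[:,2]>.06)&(C[:,2]<.095)&(np.hypot(C[:,0]-T[0],C[:,1]-T[1]-.002)<.03)]
print(len(t),np.percentile(t[:,2],[10,30,50,70,90]).round(4))
E
```

```text
t 15.07 tcp [ 0.5389 -0.1424  0.0605] [-1.7986e+02 -1.0000e-02 -8.3150e+01] F [-1.53  1.17  9.96] w 0.0538 j [  5.3  19.  -26.2   0.  -44.6   1.5]
d tool [-0.0008  0.      0.0005] turn -0.0026
[[-1.3, -0.2, 10.3], [-2.3, 1.2, 10.0], [-2.3, 0.1, 10.1], [-2.6, 0.6, 10.5]]
[[342.48747431 167.33846917]
 [342.87588829 162.29308351]
 [342.65967567 166.15341103]
 [342.5896282  167.40260321]]
196 [0.0688 0.0739 0.0752 0.0766 0.0808]
```

View pics/s11d.png

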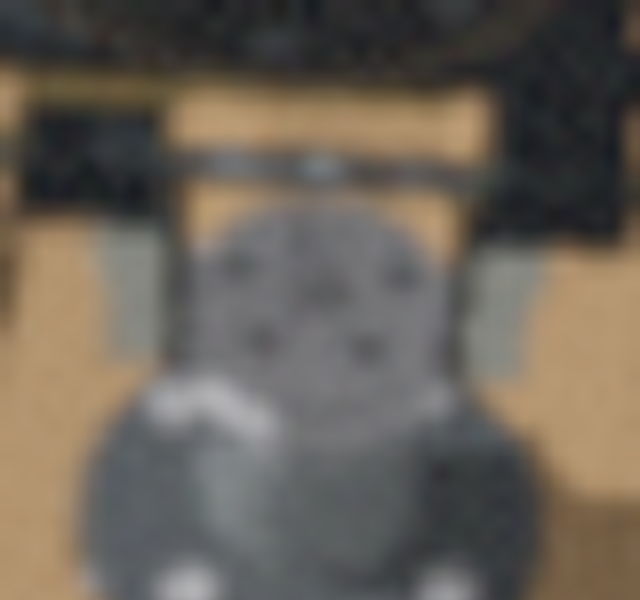

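Call:
servo_tool --grip '[0.6, 0.6, 0.6, 0.6, 0.6, 0.6, 0.6, 0.6, 0.6, 0.6]' --pt "0 0 0" --pt "0 0 0" --pt "0 0 0" --pt "0 0 0" --pt "0 0 0" --pt "0 0 0" --pt "0 0 0" --pt "0 0 0" --pt "0 0 0" --pt "0 0 0" --turn '[0, 0, 0, 0, 0, 0, 0, 0, 0, 0]'

```text
time_s: 16.2
tcp_pos: [0.5389, -0.1424, 0.0605]
eef_rot: [-179.9, -0.0, -83.1]
contact_force: [-2.1, 0.4, 10.5]
gripper_width: 0.0535
```

Call:
servo_tool --grip '[0.6, 0.6, 0.6, 0.6, 0.6, 0.6, 0.6, 0.6, 0.6, 0.6]' --pt "0 0 0" --pt "0 0 0" --pt "0 0 0" --pt "0 0 0" --pt "0 0 0" --pt "0 0 0" --pt "0 0 0" --pt "0 0 0" --pt "0 0 0" --pt "0 0 0" --turn '[0, 0, 0, 0, 0, 0, 0, 0, 0, 0]'

```text
time_s: 17.03
tcp_pos: [0.5389, -0.1425, 0.0605]
eef_rot: [-179.9, -0.0, -83.1]
contact_force: [-2.0, 0.3, 10.1]
gripper_width: 0.054
```

```bash
python3 - <<'E'
from h import *
go(.5389,-.1424,.0605,-83)
p,d=capture("top"); cv2.imwrite("pics/topend.png",p)
order.close_job()
E
```

```text
t 17.03 tcp [ 0.5389 -0.1425  0.0605] [-1.7986e+02 -1.0000e-02 -8.3150e+01] F [-2.02  0.26 10.1 ] w 0.054 j [  5.3  19.  -26.2   0.  -44.6   1.5]
d tool [-0.0001  0.      0.    ] turn -0.0026
the job is handed in; nothing more can be done
```

View pics/topend.png

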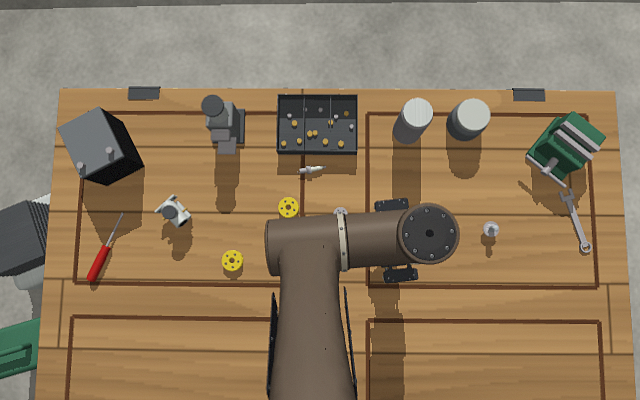

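I gripped the larger grey steel pulley (squeezed twice, a quarter turn apart, to centre it), threaded it over the axle and pressed it down on the spring collar. I held it there about 3.9 s, from 13.15 s to 17.03 s, and handed the job in still gripping at 58 N.

**Last checks:**
- **Collar travel:** the tool height puts the pulley's underside at about 56 mm, so the collar is pressed about 12 mm of its 20 mm. The pulley's top is at about 76 mm. The depth image agrees, with a median of 75 mm.
- **Push:** the upward force on the wrist is about 13.3 N more than with the pulley hanging free, and it held steady to within noise. The wrist reading itself is about 10 N, because the pulley's weight (about 3 N) also presses on the collar. A sideways force of about 2 N against the axle remains.
- **Bystanders:** in the last top picture both yellow look-alikes, the carburettor, the spark plug and the bulb look unmoved. The arm hides the small pulley and the fuel cap; I did not move near them at bench height.

**Not settled:**
- **Cross hole:** I could not clearly make it out in the side picture. That it stands clear rests on the heights above, about 4 mm below the 80 mm limit.
- **Camera agreement:** the two cameras disagreed by up to about 5 mm in y, so I aligned by the tool pose and the side picture.

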